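# Put the tea tins away in the divided crate

### The arm

A 7-joint arm with a two-finger parallel gripper is mounted at the origin on the work surface. World frame = base frame: x ahead of the robot, y to its left, z up, the work surface at z = 0. Lengths are in m, angles in rad, forces in N, time in s.
With the tool pointing down it reaches from about 0.425 to 0.925 m from the base axis. Payload 6.8 kg.
Tool frame: the origin (TCP) lies on the front face of the gripper's body, between the roots of the fingers; the fingertips stand 73 mm ahead of it and the grasp point (between the pads) lies 54 mm ahead of it (env.nose_length is the distance from the TCP to the fingertips, in m); z points along the fingers, y is the line along which they close (so a half turn about z gives the same grasp; the last joint's range is limited). The gripper opens to 85 mm and grips with 20 to 120 N. Pads are 22 mm wide; open, the fingers measure 114 mm over their backs; the gripper's body (76 mm by 85 mm) begins 54 mm behind the grasp point. The pads swing forward as they close: fully open they stand 13 mm farther back than shut.
Start: joints at [-1.308, 0.477, 0.022, 1.555, -0.011, 1.109, -0.083], TCP at [0.245, 0.629, 0.304] pointing down, gripper open.
Joint ranges: [-2.96, 2.96], [-0.34, 2.1], [-1.41, 1.46], [0.24, 2.44], [-1.37, 4.51], [0.17, 1.92], [-2.96, 2.96]. Speed limits (rad/s): [2.39, 2.39, 3.14, 3.14, 3.14, 3.14, 3.14].

### API

Orientations are given as a unit quaternion [w, x, y, z].
In Python, from cell import env, kin, camera, calibration, job gives the robot as it stands. The module is installed in compiled form; this text tells all that it offers. Calls block until the motion is done:
- env.reach(position, orientation): joint-space move of the TCP to a pose.
- env.movel(position, velocity=0.15, rot=None, stop_force=None): straight line of the TCP; rot=None keeps the orientation; velocity is the mean speed in m/s. With stop_force (N) it stops when the force on the tool has changed by that much, and returns True; else False.
- env.goto_joints(angles): joint-space move.
- env.grip(opening, f_grip=None): finger opening in m; f_grip is the grip in N (None keeps the last); returns when the fingers have stopped.
- env.dwell(seconds).
- kin.inverse_kinematics(position, orientation): joint angles nearest the present ones, or None.
- env.get_state(): the state.
- camera(name): name is "scene" or "top" or "wrist"; returns (picture, depth): 400x640x3 uint8, blue, green, red; 400x640 float32, m along the optical axis (not along the pixel's ray), 0 where there is no reading.
- calibration(name): a dict with "fx", "fy", "cx", "cy" (pixels), "k1" (the pictures are not rectified: a ray, as slopes to the right and down, at radius r is drawn at 1 + k1 r^2 times it, then the intrinsics apply), "rvec" (rotation vector, rad) and "tvec" (3), from world to camera coordinates, as OpenCV has them. Camera axes: x right, y down, z forward; pixel columns grow to the right and rows downward; lengths in m; the calibration is good to about 2 mm. A picture is of the moment at which its call begins: read the wrist's pose just before it. calibration takes no time and is no camera call; for the wrist camera it gives the pose at the moment of the call.
A pose or a line that the arm cannot do raises env.PlanningError and nothing moves.
- job.job_done(): hands the job in; it is judged then, once.
The state is a dict: "time": time; "qpos": joint angles; "joint_velocities": joint speeds; "joint_torque": joint torques, N m; "tcp_pos": TCP position; "orientation": TCP orientation; "force": force on the tool from outside, world axes, zero at the start; "torque": the same for the moment, N m; "opening": finger opening in m; "gripper_force": force on a finger pad.
Only numpy, scipy, OpenCV 4.12 (cv2) and the standard library are available. Lean on these libraries where they do the work, as an engineer would, in place of code of your own. Each camera call takes 0.05 s, during which the arm holds its last target. There are 200 camera calls.

### The job

Tea is over: put the round tea tin and the square tea tin away in the divided plywood crate, standing upright on the crate's floor, each in an empty cell of its own. Keep the tins upright on the way and set them down gently rather than dropping them. Leave the porcelain canister in its cell, the crate where it stands, and the sugar dish and teapot alone.

Things in the scene. Friction and masses are not known exactly. Their poses are not given: they have to be found in the camera images.
- round_tin: Plain steel cylindrical tea tin with a flat lid, 60 mm in diameter, 118 mm tall, about 0.24 kg, standing on the table. Smooth straight sides over the full height. Origin at the centre of its underside, z up along its axis.
- square_tin: Plain metal tea tin of square section, 56 x 56 mm, 108 mm tall, flat top, about 0.22 kg, standing on the table. Smooth flat sides over the full height, x and y axes square to the sides. Origin at the centre of its underside, z up.
- crate: Open plywood crate, loose on the table, 199 x 199 mm outside, 65 mm high, about 0.9 kg, a cross of walls making 2 x 2 cells. Walls and floor 9 mm thick, cells 86 x 86 mm inside, centres 95 mm apart. Origin at the centre of its underside, x and y square to the walls; it may stand at any yaw. The cell at (-x, -y) holds the canister; the other three are empty.
- crate_cell1 (a point): On the inner floor (9 mm above the crate's underside) at the centre of the (+x, -y) cell; the cell is 86 x 86 mm inside, its walls rise 56 mm above this floor. Axes as the crate's.
- crate_cell2 (a point): On the inner floor (9 mm above the crate's underside) at the centre of the (-x, +y) cell; the cell is 86 x 86 mm inside, its walls rise 56 mm above this floor. Axes as the crate's.
- crate_cell3 (a point): On the inner floor (9 mm above the crate's underside) at the centre of the (+x, +y) cell; the cell is 86 x 86 mm inside, its walls rise 56 mm above this floor. Axes as the crate's.
- crate_cell0 (a point): On the inner floor (9 mm above the crate's underside) at the centre of the (-x, -y) cell; the cell is 86 x 86 mm inside, its walls rise 56 mm above this floor. Axes as the crate's. This is the cell the porcelain canister stands in.
- canister: White porcelain lidded canister, 64 mm in diameter, 72 mm tall with its lid knob, standing loose in one cell of the crate, its knob just over the crate's rim. To stay there. Origin at the centre of its underside.
- sugar_dish: Bystander: small open glass sugar dish, 90 mm wide at the rim, 55 mm tall, with a few sugar lumps, loose on the table among the tins. Origin at the centre of its underside.
- teapot: Bystander: white porcelain teapot, belly 148 mm in diameter, 148 mm tall, loose on the table; spout reaches 132 mm to its +x, handle 114 mm to its -x. Origin at the centre of its underside. (A samovar, 260 mm wide and 372 mm tall, stands fixed well off to the robot's left, about 0.5 m out, level with or a little ahead of its base.)

How it is judged:
At the end, for the whole second after the job is handed in: Both tins stand in two different cells of the three that were empty: foot on the cell's floor (within 6 mm), axis within 25 mm of the cell's centre, upright within 0.1 rad, at rest. The canister still stands upright on the floor of its own cell, and the crate stands flat on the table ((horizontal distance between round_tin and crate_cell1 below 0.025 m or horizontal distance between round_tin and crate_cell2 below 0.025 m or horizontal distance between round_tin and crate_cell3 below 0.025 m) and z of each of round_tin, square_tin, canister in the frame of crate below 0.015 m and angle between each of round_tin, square_tin, canister's own z axis and vertical below 0.1 rad and linear speed of each of round_tin, square_tin below 0.02 m/s and angular speed of each of round_tin, square_tin below 0.2 rad/s and (horizontal distance between square_tin and crate_cell1 below 0.025 m or horizontal distance between square_tin and crate_cell2 below 0.025 m or horizontal distance between square_tin and crate_cell3 below 0.025 m) and horizontal distance between canister and crate_cell0 below 0.025 m and angle between crate's own z axis and vertical below 0.05 rad and height (world z) of crate below 0.01 m); the robot touches nothing.
It fails at once if a tin is dropped into the crate (it goes faster than 0.7 m/s, a fall of about 25 mm, in or low over the crate) ((linear speed of round_tin above 0.7 m/s and z of round_tin in the frame of crate below 0.11 m and x of round_tin in the frame of crate between -0.1 and 0.1 m and y of round_tin in the frame of crate between -0.1 and 0.1 m) or (linear speed of square_tin above 0.7 m/s and z of square_tin in the frame of crate below 0.11 m and x of square_tin in the frame of crate between -0.1 and 0.1 m and y of square_tin in the frame of crate between -0.1 and 0.1 m)).
It fails at once if a tin is tipped more than 0.6 rad from upright (angle between any of round_tin, square_tin's own z axis and vertical above 0.6 rad).
It fails at once if the teapot or the sugar dish is shifted by more than 30 mm or tipped by more than 0.3 rad (distance of any of teapot, sugar_dish from where it was at the start of the episode above 0.03 m or angle between any of teapot, sugar_dish's own z axis and vertical above 0.3 rad).
It fails at once if the canister is lifted more than 25 mm off its cell's floor or tipped more than 0.4 rad (z of canister in the frame of crate above 0.035 m or angle between canister's own z axis and vertical above 0.4 rad).
It fails at once if the crate is shoved more than 60 mm from where it stood (distance of crate from where it was at the start of the episode above 0.06 m).
It also fails if it takes over 56 s, if anything falls off the work surface, if the arm or the gripper's body presses on something with over 40 N, if the wrist force passes 120 N, or if a joint passes its speed limit or range.

## Working session

There is one attempt and no reset: what is moved stays moved. The work goes in short steps, each a Python script; the robot and the scene stay as the last script left them, time stands still between calls to the robot, and variables do not carry over. Pictures are saved under pics/ and viewed, at most 10 in all, crops included, and the job is handed in when it is done.

```bash
mkdir -p pics; ls
python3 - <<'E'
from cell import env,camera,calibration
import cv2,numpy as np
for n in("top","scene"):
    p,d=camera(n);cv2.imwrite(f"pics/{n}.png",p);np.save(n,d);c=calibration(n);print(n,{k:np.round(v,4).tolist() for k,v in c.items()})
print(env.get_state()["time"],env.get_state()["orientation"])
E
```

```text
pics
top {'fx': 383.0373, 'fy': 383.0373, 'cx': 326.1636, 'cy': 202.1249, 'k1': 0.029, 'rvec': [2.1987, -2.1358, 0.098], 'tvec': [-0.0204, 0.5351, 1.1157]}
scene {'fx': 366.4294, 'fy': 366.4294, 'cx': 321.3739, 'cy': 197.643, 'k1': -0.0089, 'rvec': [2.0929, 0.809, -0.4329], 'tvec': [-0.3945, -0.1837, 1.3477]}
0.1 [-1.10756309e-04  1.84305076e-01  9.82868713e-01 -8.48033549e-04]
```

View pics/top.png

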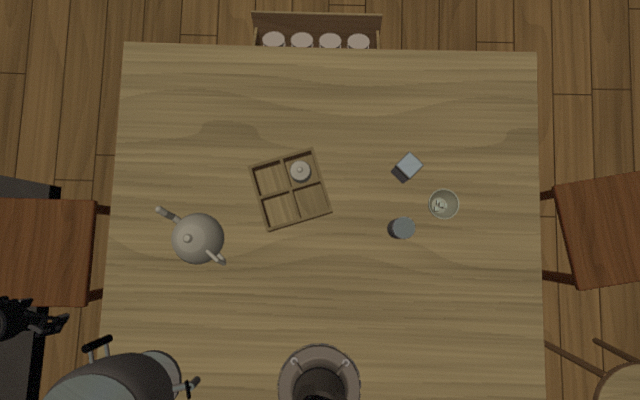

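View pics/scene.png

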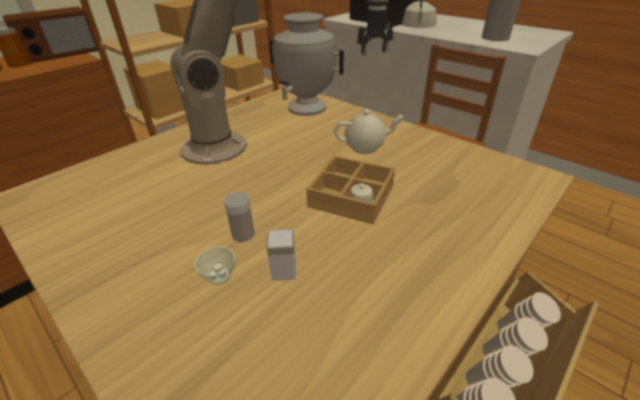

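The top picture shows the crate at about (290,190) with the canister in its upper-right cell (300,170). The round tin is at (403,228), the square tin at (407,166), the dish at (443,204) and the teapot at (197,238). The scene view agrees with this. Next I'll get positions from the top depth.

```bash
cat > h.py <<'E'
import numpy as np,cv2
def rays(c,uv):
    uv=np.asarray(uv,float).reshape(-1,2)
    xd=(uv-[c["cx"],c["cy"]])/[c["fx"],c["fy"]]; x=xd.copy()
    for _ in range(8): x=xd/(1+c["k1"]*(x**2).sum(1,keepdims=True))
    R=cv2.Rodrigues(np.array(c["rvec"],float))[0]; t=np.array(c["tvec"],float).ravel()
    return np.c_[x,np.ones(len(x))]@R, -R.T@t
def cloud(c,d):
    v,u=np.mgrid[:400,:640]; r,o=rays(c,np.c_[u.ravel(),v.ravel()])
    return (o+r*d.reshape(-1,1)).reshape(400,640,3)
def onplane(c,uv,z):
    r,o=rays(c,uv); return o+r*((z-o[2])/r[:,2])[:,None]
E
python3 - <<'E'
from h import *
from cell import calibration
c=calibration("top");d=np.load("top.npy");P=cloud(c,d)
print("cam",rays(c,[[0,0]])[1])
def reg(u0,u1,v0,v1,z0,z1):
    m=np.zeros((400,640),bool);m[v0:v1,u0:u1]=1
    m&=(P[...,2]>z0)&(P[...,2]<z1)&(d>0);return m
print("table z",np.median(P[300:330,420:500,2]))
for n,r,z in(("round",(380,425,205,250,.105,.13),.118),("square",(380,435,140,195,.097,.12),.108),("dish",(425,470,180,225,.03,.07),.05),("crate",(235,345,135,245,.05,.08),.065),("teapot",(145,235,195,275,.02,.2),.1),("can",(285,315,158,185,.05,.09),.07)):
    m=reg(*r);q=P[m];
    if len(q)<5: print(n,len(q));continue
    uv=np.argwhere(m)[:,::-1]
    rect=cv2.minAreaRect(onplane(c,uv,z)[:,:2].astype(np.float32)*1000)
    print(n,len(q),q.mean(0).round(4),np.percentile(q,[2,98],axis=0).round(3).tolist(),np.round(rect[0],1),np.round(rect[1],1),round(rect[2],1))
E
```

```text
cam [ 0.42386467 -0.01527324  1.16258588]
table z -0.00024344096765960277
round 398 [ 0.4629 -0.2182  0.1175] [[0.435, -0.246, 0.113], [0.49, -0.191, 0.122]] [ 463.4 -218.9] [56.9 59.8] 1.7
square 421 [ 0.6373 -0.2338  0.1071] [[0.604, -0.266, 0.102], [0.669, -0.201, 0.111]] [ 636.6 -233.1] [56.7 58. ] 45.4
dish 346 [ 0.5406 -0.3537  0.0449] [[0.496, -0.385, 0.031], [0.579, -0.302, 0.058]] [ 537.7 -344.4] [87.7 86.5] 0.2
crate 1739 [0.5797 0.0976 0.0637] [[0.455, -0.011, 0.052], [0.681, 0.214, 0.07]] [567.7 100.8] [199.7 198.7] 18.7
teapot 2388 [0.4207 0.3507 0.1009] [[0.352, 0.286, 0.057], [0.49, 0.446, 0.144]] [421.2 367.8] [220.  140.4] 82.1
can 460 [0.6161 0.075  0.0638] [[0.583, 0.035, 0.052], [0.652, 0.116, 0.08]] [619.4  74.5] [76.1 84.3] 1.6
```

```bash
cat >> h.py <<'E'
def quat(deg): a=np.radians(deg)/2; return [0,np.cos(a),np.sin(a),0]
def top_rect(c,d,xy,R,z,tol=.012):
    P=cloud(c,d); m=(d>0)&(abs(P[...,2]-z)<tol)&(np.hypot(P[...,0]-xy[0],P[...,1]-xy[1])<R)
    q=P[m][:,:2].astype(np.float32)*1000
    return (len(q),)+(cv2.minAreaRect(q) if len(q)>10 else ())
E
python3 - <<'E'
from h import *
from cell import env,camera,calibration
def look(name,xy,R,z):
    c=calibration("wrist");p,d=camera("wrist");cv2.imwrite(f"pics/{name}.png",p);np.save(name,d)
    print(name,top_rect(c,d,xy,R,z))
env.reach([.50,.07,.40],quat(100)); print(env.get_state()["time"])
look("w_crate",(.568,.101),.16,.065)
env.reach([.463,-.2185,.26],quat(65)); print(env.get_state()["time"],env.get_state()["qpos"])
look("w_round",(.463,-.2185),.06,.118)
E
```

```text
2.325
w_crate (11688, (568.0909423828125, 101.94181823730469), (199.7638397216797, 200.3004913330078), 18.75295066833496)
3.6 [-0.39799805  0.35740806  0.89041723  2.02724343 -0.3518264   0.91386405
  0.24748982]
w_round (7104, (462.46539306640625, -218.74368286132812), (60.13972473144531, 59.86920166015625), 67.7263412475586)
```

View pics/w_crate.png

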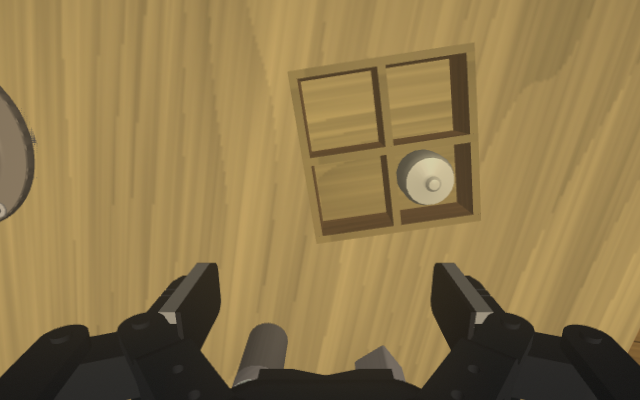

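View pics/w_round.png

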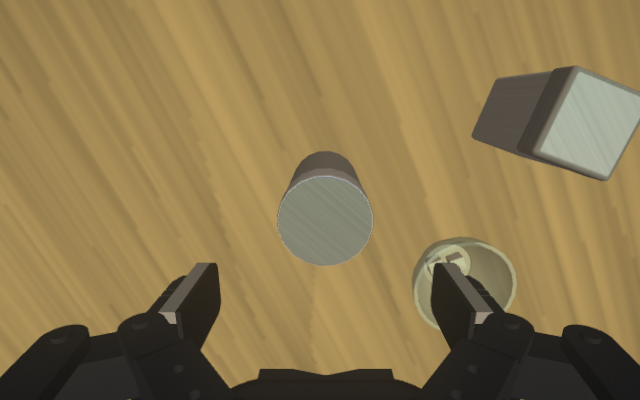

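The crate is confirmed at (0.568, 0.102) with yaw 18.75°, and the canister sits at (428,178) in the wrist view. The round tin's lid is at (325,220), with clear space around it. I'll pick it and place it in the far-left cell.

```bash
cat >> h.py <<'E'
def pick_place(env,xy,psi,h,dxy,dpsi):
    st=env.get_state; zp=h+.032
    env.movel([*xy,zp],.12); env.grip(.04,60)
    s=st(); print("grip",s["opening"],s["gripper_force"],s["time"])
    env.movel([*xy,zp+.13],.15); print("lift",st()["opening"],st()["gripper_force"],st()["force"])
    env.movel([*dxy,zp+.13],.2,rot=quat(dpsi))
    print("over",st()["tcp_pos"],st()["time"])
def lower(env,dxy,h):
    st=env.get_state; zp=h+.032
    env.movel([*dxy,zp+.009+.012],.12)
    hit=env.movel([*dxy,zp+.009-.004],.02,stop_force=5)
    s=st();print("down",hit,s["tcp_pos"]-[0,0,zp+.009],s["force"],s["time"])
    env.grip(.085); env.dwell(.2); env.movel([*dxy,zp+.13],.15); print(st()["opening"],st()["time"])
E
python3 - <<'E'
from h import *
from cell import env,camera,calibration
pick_place(env,(.4625,-.2187),65,.118,(.598,.162),105)
p,d=camera("wrist");cv2.imwrite("pics/over1.png",p)
E
```

```text
grip 0.05896874983133342 63.45785634010099 5.0833
lift 0.05842189618242658 64.78342892951332 [-0.6320743   0.35070178 -3.07661171]
over [0.59790105 0.16079838 0.28009556] 8.2667
```

View pics/over1.png

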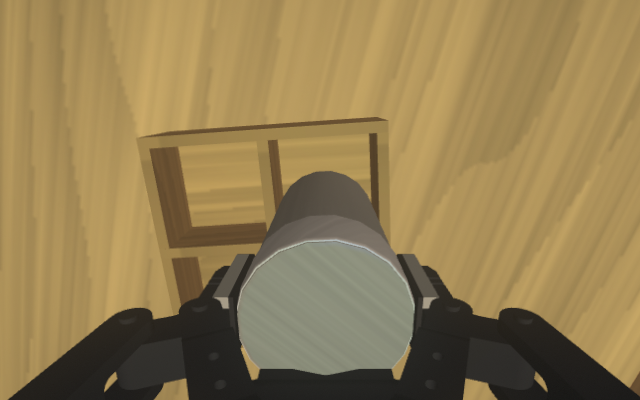

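The tin is held upright between the pads, lid at (325,310), over the far-left cell. I'll lower it, then go look at the square tin.

Run:
```python
from h import *
from cell import env,camera,calibration
lower(env,(.598,.162),.118)
c=calibration("top");p,d=camera("top");print("round top",top_rect(c,d,(.598,.162),.05,.127))
env.movel([.50,-.03,.30],.25,rot=quat(115))
c=calibration("wrist");p,d=camera("wrist");cv2.imwrite("pics/placed1.png",p)
print("crate",top_rect(c,d,(.568,.102),.16,.065),"round",top_rect(c,d,(.598,.162),.05,.127))
env.reach([.6366,-.2331,.26],quat(135.4))
c=calibration("wrist");p,d=camera("wrist");print("sq",top_rect(c,d,(.6366,-.2331),.06,.108),env.get_state()["time"],env.get_state()["qpos"])
```

```text
down True [0.59801604 0.16202005 0.00102319] [-1.30646781  0.03255948  5.48977869] 9.9583
0.08502661577451474 11.5
round top (230, (597.2108764648438, 153.126708984375), (45.24509048461914, 56.08051681518555), 71.52371978759766)
crate (17775, (574.0985107421875, 84.38411712646484), (199.79141235351562, 162.3477325439453), 18.673126220703125) round (4687, (602.695068359375, 148.54550170898438), (61.314762115478516, 33.44953536987305), 23.693695068359375)
sq (7348, (637.869140625, -234.44737243652344), (57.34634017944336, 57.0615348815918), 46.54830551147461) 13.6417 [-0.1796193   0.5968732   0.64974932  1.62272025 -0.40188354  1.05957709
  1.38109107]
```

View pics/placed1.png

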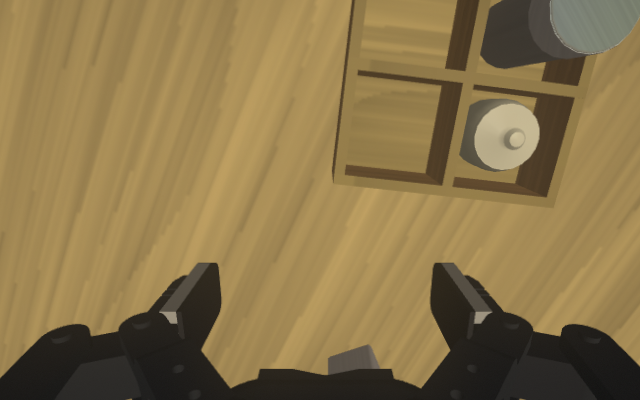

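The round tin (at about (595,20)) stands in the far-left cell. The canister (505,135) is undisturbed and the near-right cell (395,125) is empty. The square tin goes there.

Run:
```python
from h import *
from cell import env,camera,calibration
env.movel([.6373,-.2340,.24],.1,rot=quat(136))
pick_place(env,(.6373,-.2340),136,.108,(.538,.042),108.7)
p,d=camera("wrist");cv2.imwrite("pics/over2.png",p)
```

```text
grip 0.05523463717110584 64.08472895622253 15.3583
lift 0.055154940456049475 63.5538911819458 [-0.30395914 -0.58478142 -1.98759476]
over [0.53810039 0.04105679 0.27007364] 17.9917
```

View pics/over2.png

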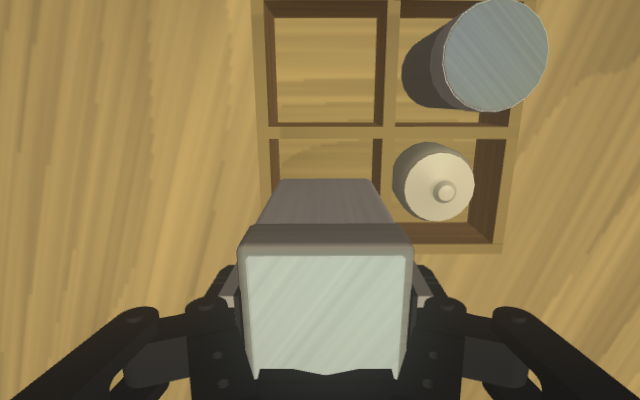

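The square tin is held level and aligned with the crate walls, lid at (328,310), over the near-right cell. Lowering it now.

Run:
```python
from h import *
from cell import env,camera,calibration
lower(env,(.538,.042),.108)
env.movel([.50,-.02,.40],.2)
c=calibration("wrist");p,d=camera("wrist");cv2.imwrite("pics/final.png",p)
print("crate",top_rect(c,d,(.568,.102),.16,.065,.006),"round",top_rect(c,d,(.598,.162),.05,.127),"sq",top_rect(c,d,(.538,.042),.05,.117,.007),env.get_state()["time"])
```

```text
down True [0.53798215 0.04208019 0.00094028] [-0.55692057  0.15316465  7.01214858] 19.6833
0.08477705775734319 21.2417
crate (9262, (571.4400634765625, 92.25146484375), (199.65704345703125, 178.84693908691406), 18.77825355529785) round (3613, (599.1482543945312, 155.46102905273438), (61.187747955322266, 47.31938552856445), 17.47675132751465) sq (3535, (537.692138671875, 41.50328826904297), (57.27256774902344, 57.58048629760742), 19.084245681762695) 22.1833
```

View pics/final.png

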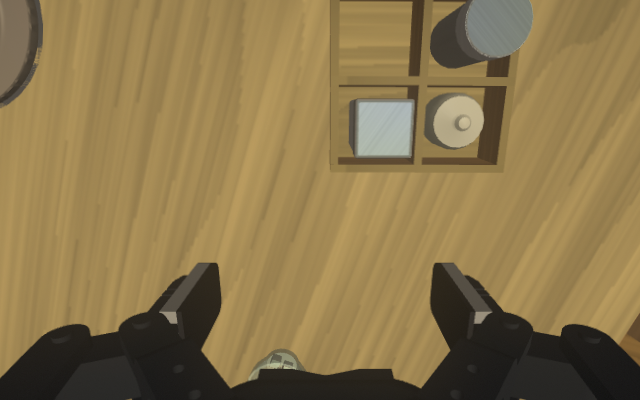

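Both tins are upright in their own cells: square at (385,128), round at (498,25). The canister is undisturbed at (458,120) and the arm is clear.

```bash
python3 -c "
from cell import job;print(job.job_done())"
```

```text
the job is handed in; nothing more can be done
None
```

The round and square tea tins stand upright in two separate empty cells of the crate, with the canister and crate undisturbed in the last picture; the job is handed in, but no verdict came back.

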